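Vent the guarded vacuum desiccator

TASK

The leaf samples in the vacuum desiccator are dry, so let the air in: reach down through the window in the top of the yellow guard and slowly press the green vent lever down as far as it goes, so that it stays lying flat, then take the hand out again. Do not touch the guard, leave the black lever standing, and do not grip the levers or pick up, push aside or shift anything else on the bench.

Things in the scene. Friction and masses are not known exactly. Their poses are not given: they have to be found in the camera images.
- guard: yellow safety cage fixed to the bench, 260 x 260 mm, 248 mm high, wire sides. Origin: centre of its footprint on the bench; z up, x and y square to its sides. Its top is a flat frame 6 mm thick, bars 40 mm wide (upper face 248 mm above the bench), round an open square window 180 x 180 mm, sides along x and y, centred over the origin
- desiccator: round clear vacuum desiccator, loose in the guard, 190 mm wide, 2.4 kg. Origin: centre of its underside; z up. An aluminium valve block on its lid (34 x 26 mm, hinge cheeks up to 217 mm) has two toggle levers, hinged 12 mm either side of its axis, 212 mm up: green along its +x, black along -x. Turned to any heading, up to 8 mm off the guard's centre each way
- vent_lever (a joint): angle of the green vent lever, rad. 0: standing up, rising outwards 0.70 rad above level; 0.70: level, fully down (stop, valve open). It stays where it is left and moves under 2 to 3 N at the pad. Lever 50 mm long from its hinge; pad 26 mm long, 20 mm wide, 8 mm thick, at its outer end
- vent_pad (a point): middle of the upper face of the green lever's pad, 37 mm out along the lever from its hinge; moves with the lever. Lying flat it is 49 mm out from the desiccator's axis and 216 mm above the bench, that is 32 mm below the guard's upper face; standing fully up it is 38 mm out and 239 mm above the bench
- pump_lever (a joint): angle of the black lever of the pump line (same make as the green one, 0 standing up, 0.70 flat); to be left standing
- pump_pad (a point): middle of the upper face of the black lever's pad, as for the green one, on the other side of the block
- dish_a: loose closed petri dish, cream, 92 mm across and 16 mm high, beside the guard; origin under its centre
- dish_b: loose closed petri dish, pale green, 92 mm across and 16 mm high, beside the guard; origin under its centre
- jar: loose amber specimen jar with black cap, 54 mm across and 85 mm high, beside the guard; origin under its centre
- vial: loose clear vial with white cap, 32 mm across and 65 mm high, beside the guard; origin under its centre
- forceps: loose steel forceps lying in front of the guard, 135 mm long along their x, 22 mm wide, 8 mm high; origin under their middle
- slide_box: loose blue slide box, 87 x 107 mm and 34 mm high; origin under its centre
- beaker: loose glass beaker, 70 mm across and 92 mm high; origin under its centre

How it is judged:
On the way:
1. the green lever is pressed fully down (value of joint vent_lever above 0.62 rad), for 0.2 s.
At the end, for the whole second after the job is handed in: the green lever lies flat (over 0.62 of its 0.70 rad) by itself, the black one still stands (under 0.2 rad), the desiccator stands at rest within 10 mm of where it was and every loose thing within 15 mm (value of joint vent_lever above 0.62 rad and value of joint pump_lever below 0.2 rad and linear speed of desiccator below 0.02 m/s and distance of each of dish_a, dish_b, jar, vial, forceps, slide_box, beaker from where it was at the start of the episode below 0.015 m and distance of desiccator from where it was at the start of the episode below 0.01 m); the robot touches nothing.
It fails at once if the robot touches the guard (contact force between guard and the fingers above 0.3 N or contact force between guard and the arm above 0.3 N).
It fails at once if the green lever is slammed (over 2 rad/s, about 80 mm/s at its pad) (velocity of joint vent_lever above 2 rad/s).
It fails at once if the black lever is pressed (value of joint pump_lever above 0.2 rad).
It fails at once if a lever is taken between the fingers (distance between the grasp point and vent_pad below 0.008 m or distance between the grasp point and pump_pad below 0.008 m).
It fails at once if the desiccator is shifted or lifted, or another loose thing is moved (not (distance of each of dish_a, dish_b, jar, vial, forceps, slide_box, beaker from where it was at the start of the episode below 0.015 m and distance of desiccator from where it was at the start of the episode below 0.01 m)).
It also fails if it takes over 38 s, if anything falls off the work surface, if the arm or the gripper's body presses on something with over 40 N, if the wrist force passes 120 N, or if a joint passes its speed limit or range.

ROBOT

A 7-joint arm with a two-finger parallel gripper is mounted at the origin on the work surface. World frame = base frame: x ahead of the robot, y to its left, z up, the work surface at z = 0. Lengths are in m, angles in rad, forces in N, time in s.
With the tool pointing down it reaches from about 0.425 to 0.875 m from the base axis. Payload 4.7 kg.
Tool frame: the origin (TCP) lies on the centre line of the jaws, within the pads' length; the fingertips stand 14 mm ahead of it and the grasp point (between the pads) lies 5 mm behind it; z points along the fingers, y is the line along which they close (so a half turn about z gives the same grasp; the last joint's range is limited). The gripper opens to 87 mm and grips with 3 to 60 N. Pads are 19 mm wide; open, the fingers measure 117 mm over their backs; the gripper's body (75 mm by 190 mm) begins 51 mm behind the grasp point.
Start: joints at [1.238, 0.321, -0.07, 1.45, 0.023, 1.371, -0.057], TCP at [0.221, -0.611, 0.237] pointing down, gripper open.
Joint ranges: [-2.86, 2.86], [-0.3, 2.09], [-1.38, 1.24], [0.06, 2.45], [-1.56, 4.7], [0.09, 2.05], [-2.69, 2.69]. Speed limits (rad/s): [2.57, 2.57, 3.14, 3.14, 3.14, 3.14, 3.14].

INTERFACE

Orientations are given as a rotation vector (axis times angle).
In Python, from workcell import r gives the robot as it stands. The module is installed in compiled form; this text tells all that it offers.
- The arm moves only by the tool send_rows, never from a script. Its argument "plan" is text: rows parted by semicolons, each of 7 numbers parted by spaces: the shift along the tool's x, y, z in m, then the turn, a rotation vector about the tool's x, y, z in degrees, then the closure, from -1 (fully open) to 1 (shut). A call has 1 to 12 rows; each row shifts and turns the commanded pose from where the row before left it, along the tool's axes as they then stand; what a row does not reach is not made up. A row lasts 1/10 s, in which the tool goes at most 50 mm and 8.59 degrees, less where a joint would pass 70% of its speed; a pose out of reach is approached as far as the arm can. A call with a gripper value outside its range is refused whole. The fingers move at their own pace and stop on an object; "force" is the grip in N (left out, the last holds). Time passes only in rows, so rows that do not move let the fingers close. It gives the time, the measured TCP pose, the force, the opening and the grip force at its end, in the units of the state.
- r.get_obs(): the state, without advancing time (a new reading comes with each control period).
- r.camera(name): name is "side" or "top" or "wrist"; returns a dict with "pixels" (420x560x3 uint8, red, green, blue), "mtx" (3x3 intrinsics, pixels), "camera_from_world" (4x4, takes a point from world to camera coordinates); the wrist camera has in their place "tool_from_camera" (4x4, takes a point from camera to tool coordinates, whose origin is the TCP and whose axes are the flange's). Camera axes: x right, y down, z forward; pixel columns grow to the right and rows downward; lengths in m; the calibration is good to about 2 mm. A picture is of the moment at which its call begins: read the wrist's pose just before it. There is no depth.
- r.job_done(): hands the job in; it is judged then, once.
The state is a dict: "clock": time; "joints": joint angles; "joint_vel": joint speeds; "effort": joint torques, N m; "ee_pos": TCP position; "ee_rot": TCP orientation; "contact_force": force on the tool from outside, world axes, zero at the start; "ft_torque": the same for the moment, N m; "opening": opening from 0.0 (shut) to 1.0 (fully open); "grip_force": force on a finger pad.
Only numpy, scipy, OpenCV 4.12 (cv2) and the standard library are available. Lean on these libraries where they do the work, as an engineer would, in place of code of your own. Each camera call takes 0.05 s, during which the arm holds its last target. There are 200 camera calls.

## Working session

There is one attempt and no reset: what is moved stays moved. The work goes in short steps, Python scripts to look and compute and a tool call to move; the robot and the scene stay as the last step left them, time stands still between calls to the robot, and variables do not carry over. Pictures are saved under pics/ and viewed, at most 10 in all, crops included, and the job is handed in when it is done.

Besides the shell and the picture viewer there is one more tool, called as name(argument=value, ...) on one line, values as JSON. send_rows: Moves the arm, as the interface text tells. Its arguments: {"type":"object","properties":{"plan":{"type":"string"},"force":{"type":"number"}},"required":["plan"]}

```bash
mkdir -p pics; python3 - <<'E'
from workcell import r
import cv2,numpy as np,pickle
o=r.get_obs();print(o)
d={}
for n in("top","side"):
    c=r.camera(n);d[n]=c;cv2.imwrite(f"pics/{n}0.png",c["pixels"][:,:,::-1]);print(n,c["mtx"],c["camera_from_world"])
pickle.dump(d,open("cams.pkl","wb"))
E
```

```text
{'clock': 0.0, 'joints': array([ 1.2380912 ,  0.32183534, -0.07010951,  1.45165575,  0.02260703,
        1.37080595, -0.05690357]), 'joint_vel': array([ 0.00240834,  0.00104042,  0.00085561,  0.00016396, -0.0014791 ,
        0.00022845,  0.00077483]), 'effort': array([-4.39751393e-04, -4.91281307e+01, -4.04150588e-01, -3.12524736e+01,
       -6.39271480e-02,  4.38212533e-02,  1.56801220e-04]), 'ee_pos': array([ 0.22072034, -0.61082167,  0.23546334]), 'ee_rot': array([-3.09262456e+00, -5.41791460e-01,  6.68395587e-04]), 'contact_force': array([ 0.41504655,  0.41358023, -0.00795666]), 'ft_torque': array([0.0417911 , 0.00803801, 0.0611718 ]), 'grip_force': 0.0, 'opening': 0.9993006070435685}
top [[418.25023776   0.         287.7547764 ]
 [  0.         418.25023776 207.18817628]
 [  0.           0.           1.        ]] [[ 0.01935601 -0.99924198 -0.03377597  0.00462858]
 [-0.99887925 -0.01786749 -0.04382917  0.57079012]
 [ 0.04319245  0.03458647 -0.99846792  1.15019541]
 [ 0.          0.          0.          1.        ]]
side [[448.93572511   0.         278.07344551]
 [  0.         448.93572511 208.71046096]
 [  0.           0.           1.        ]] [[-0.34745307 -0.93747419  0.02045741  0.20187591]
 [-0.64721874  0.22397596 -0.72865814  0.46883639]
 [ 0.67851623 -0.26641493 -0.68457199  1.12235075]
 [ 0.          0.          0.          1.        ]]
```

View pics/top0.png

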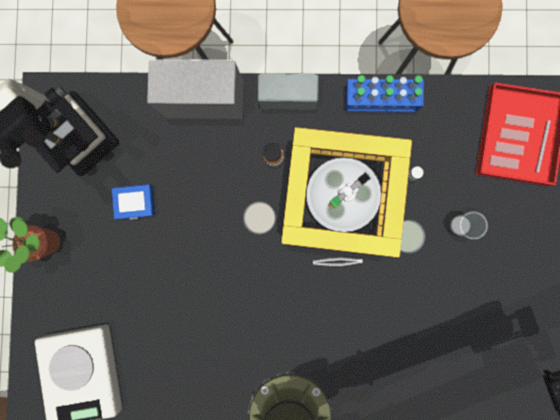

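View pics/side0.png

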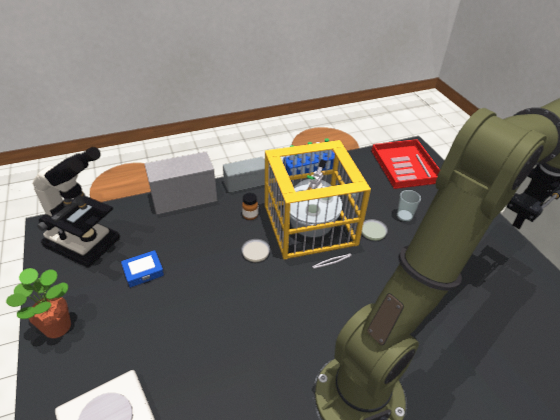

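```bash
cat > h.py <<'E'
import numpy as np,cv2
def ray(c,uv):
    T=c["camera_from_world"];R=T[:3,:3];o=-R.T@T[:3,3]
    d=R.T@np.linalg.solve(c["mtx"],[uv[0],uv[1],1.]);return o,d
def onz(c,uv,z):
    o,d=ray(c,uv);return o+d*(z-o[2])/d[2]
def big(m):
    n,l,s,c=cv2.connectedComponentsWithStats(m.astype(np.uint8));i=1+np.argmax(s[1:,4]);return l==i,c[i],s[i]
E
python3 - <<'E'
import pickle,cv2,numpy as np
from h import *
d=pickle.load(open("cams.pkl","rb"));c=d["top"]
hsv=cv2.cvtColor(c["pixels"],cv2.COLOR_RGB2HSV).astype(int);H,S,V=hsv[...,0],hsv[...,1],hsv[...,2]
m,_,s=big((H>20)&(H<33)&(S>150)&(V>170));print(s)
p=np.argwhere(m)[:,::-1]
w=np.array([onz(c,q,.248)[:2] for q in p],np.float32)
print("guard rect",cv2.minAreaRect(w))
roi=np.zeros(m.shape,bool);roi[150:240,300:395]=1
for nm,mm in(("green",(H>45)&(H<80)&(S>120)&roi),):
    m,ce,s=big(mm);print(nm,ce,s,onz(c,ce,.235))
cv2.imwrite("pics/crop.png",cv2.resize(c["pixels"][125:260,280:415,::-1],None,fx=4,fy=4,interpolation=cv2.INTER_CUBIC))
s=d["side"]["pixels"][140:260,255:375,::-1];cv2.imwrite("pics/crops.png",cv2.resize(s,None,fx=4,fy=4,interpolation=cv2.INTER_CUBIC))
E
```

```text
[379 182   7  42 112]
guard rect ((0.5746522545814514, -0.2003207951784134), (0.007396868895739317, 0.0910850241780281), 84.89850616455078)
green [335.36363636 201.12727273] [331 197  10   9  55] [ 0.57648188 -0.09888677  0.235     ]
```

View pics/crop.png

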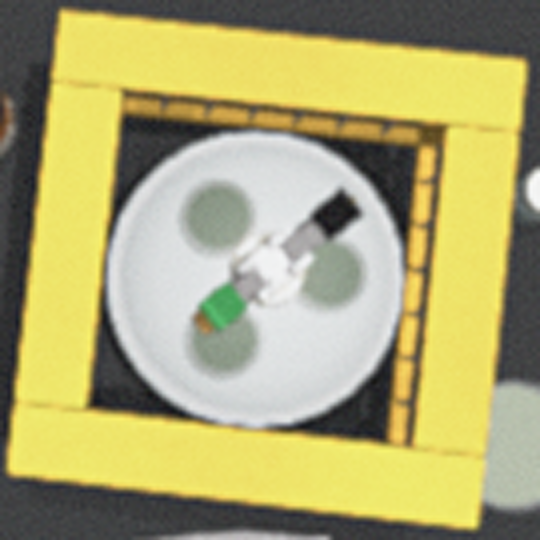

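The top crop shows the green pad at about (220,305)/4, black pad at (337,212)/4, hub at (270,272)/4; the window is clear, rotated about 5°. My yellow mask was too strict, so I'll loosen it.

```bash
python3 - <<'E'
import pickle,cv2,numpy as np
from h import *
d=pickle.load(open("cams.pkl","rb"));c=d["top"]
hsv=cv2.cvtColor(c["pixels"],cv2.COLOR_RGB2HSV).astype(int);H,S,V=hsv[...,0],hsv[...,1],hsv[...,2]
m,_,s=big((H>20)&(H<36)&(S>90)&(V>195));print(s)
w=np.array([onz(c,q,.248)[:2] for q in np.argwhere(m)[:,::-1]],np.float32)
g=cv2.minAreaRect(w);print("guard rect",g)
m=(H>45)&(H<80)&(S>120);m[:150]=0;m[240:]=0;m[:,:300]=0;m[:,395:]=0
G=onz(c,big(m)[1],.239)[:2]
b=V<60;k=np.zeros_like(b);k[170:190,354:374]=1;mb,cb,sb=big(b&k);print("black",cb,sb)
B=onz(c,cb,.239)[:2];print("G",G,"B",B,"sep",np.linalg.norm(G-B),"mid",(G+B)/2)
u=(G-B)/np.linalg.norm(G-B);print("u",u,np.degrees(np.arctan2(u[1],u[0])),"flat pad",(G+B)/2+.049*u)
# two-view check of green
cs=d["side"];hs=cv2.cvtColor(cs["pixels"],cv2.COLOR_RGB2HSV).astype(int)
ms=(hs[...,0]>45)&(hs[...,0]<80)&(hs[...,1]>100);ms[:160]=0;ms[230:]=0;ms[:,:285]=0;ms[:,350:]=0
if ms.any():
    m2,c2,s2=big(ms);print("side green",c2,s2,onz(cs,c2,.237))
my,_,s=big((hs[...,0]>20)&(hs[...,0]<36)&(hs[...,1]>90)&(hs[...,2]>100))
E
```

```text
[ 282  128  129  129 7087]
guard rect ((0.5977493524551392, -0.12143847346305847), (0.259459912776947, 0.2588927447795868), 84.50476837158203)
black [363.37931034 178.24137931] [359 174  10  10  58]
G [ 0.5762428  -0.09857171] B [ 0.62846429 -0.16012842] sep 0.08072368563993816 mid [ 0.60235354 -0.12935006]
u [-0.64691663  0.76256073] 130.30953052069975 flat pad [ 0.57065463 -0.09198459]
side green [310.05555556 177.        ] [307 175   8   4  18] [ 0.57417499 -0.0968177   0.237     ]
```

send_rows(plan="0 0 -0.04 0 0 0 1;0 0 -0.04 0 0 0 1;0 0 -0.02 0 0 0 1;0.036 -0.0264 0 0 0 0 1;0.036 -0.0264 0 0 0 0 1;0.036 -0.0264 0 0 0 0 1;0.036 -0.0264 0 0 0 0 1;0.036 -0.0264 0 0 0 0 1;0.036 -0.0264 0 0 0 0 1;0.036 -0.0264 0 0 0 0 1;0.036 -0.0264 0 0 0 0 1;0.036 -0.0264 0 0 0 0 1", force=10)

```text
clock: 1.3
ee_pos: [0.4454, -0.276, 0.3363]
ee_rot: [3.094, 0.542, -0.001]
contact_force: [0.2, -0.5, -0.6]
opening: 0.028
grip_force: 0.0
```

send_rows(plan="0.036 -0.0264 0 0 0 0 1;0.036 -0.0264 0 0 0 0 1;0.036 -0.0264 0 0 0 0 1;0.036 -0.0264 0 0 0 0 1;0 0 0 0 0 -8.5 1;0 0 0 0 0 -8.5 1;0 0 0 0 0 -8.5 1;0 0 0 0 0 -8.5 1;0 0 0 0 0 -8.5 1;0 0 0 0 0 -8.5 1;0 0 0 0 0 -8.5 1;0 0 0 0 0 -8.5 1")

```text
clock: 2.5
ee_pos: [0.5441, -0.1294, 0.336]
ee_rot: [-2.255, -2.186, 0.001]
contact_force: [0.1, 0.2, 0.7]
opening: 0.004
grip_force: 0.0
```

send_rows(plan="0 0 0 0 0 -8.5 1;0 0 0 0 0 -8.5 1;0 0 0 0 0 -8.5 1;0 0 0 0 0 -8.5 1;0 0 0 0 0 -8.5 1;0 0 0 0 0 0 1;0 0 0 0 0 0 1")

```text
clock: 3.2
ee_pos: [0.5442, -0.1295, 0.3362]
ee_rot: [-1.323, -2.849, 0.0]
contact_force: [-0.6, 0.7, 0.5]
opening: 0.005
grip_force: 0.0
```

```bash
python3 - <<'E'
from workcell import r
import cv2,numpy as np
from scipy.spatial.transform import Rotation as Ro
from h import *
o=r.get_obs();c=r.camera("wrist");cv2.imwrite("pics/w1.png",c["pixels"][:,:,::-1])
R=Ro.from_rotvec(o["ee_rot"]).as_matrix();print(o["ee_pos"],R.round(3),o["joints"].round(2))
T=np.eye(4);T[:3,:3]=R;T[:3,3]=o["ee_pos"]
c["camera_from_world"]=np.linalg.inv(T@c["tool_from_camera"])
import pickle;pickle.dump(c,open("w1.pkl","wb"))
print("cam pos",(T@c["tool_from_camera"])[:3,3])
def px(p):
    q=c["camera_from_world"]@np.append(p,1);q=c["mtx"]@q[:3];return (q[:2]/q[2]).round(0)
print("pad pred",px([.576,-.0985,.239]),"ctr",px([.601,-.128,.217]))
t=np.array([.570,-.091]);D=t-o["ee_pos"][:2];print("dx,dy tool",R[:,:2].T@np.append(D,0))
E
```

```text
[ 0.54422106 -0.12951001  0.33621124] [[-0.645  0.764 -0.001]
 [ 0.764  0.645  0.   ]
 [ 0.    -0.    -1.   ]] [ 0.77  0.14 -0.65  1.5   0.09  1.53  0.82]
cam pos [ 0.49108368 -0.06682057  0.48457367]
pad pred [336. 211.] ctr [330. 242.]
dx,dy tool [0.01280305 0.04453826]
```

View pics/w1.png

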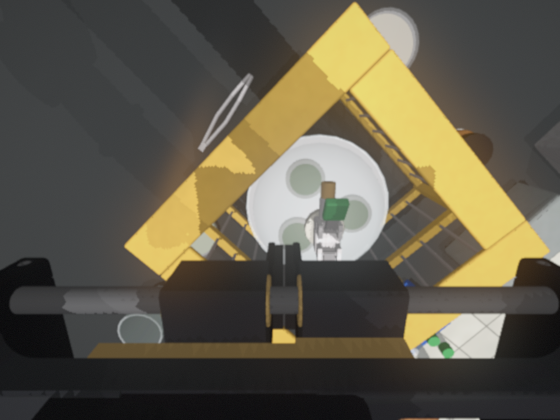

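The wrist view shows the green pad at (336,209), where (336,211) was predicted, so the position is confirmed. Next I centre over the pad and go down to just above it.

send_rows(plan="0.004 0.015 0 0 0 0 1;0.005 0.015 0 0 0 0 1;0.004 0.0145 0 0 0 0 1;0 0 0 0 0 0 1;0 0 0.015 0 0 0 1;0 0 0.015 0 0 0 1;0 0 0.015 0 0 0 1;0 0 0.012 0 0 0 1;0 0 0.006 0 0 0 1;0 0 0 0 0 0 1;0 0 0 0 0 0 1")

```text
clock: 4.35
ee_pos: [0.5701, -0.0908, 0.2739]
ee_rot: [1.318, 2.851, 0.0]
contact_force: [0.5, -0.2, -0.1]
opening: 0.005
grip_force: 0.0
```

send_rows(plan="0 0 0.0025 0 0 0 1;0 0 0.0025 0 0 0 1;0 0 0.0025 0 0 0 1;0 0 0.0025 0 0 0 1;0 0 0.0025 0 0 0 1;0 0 0.0025 0 0 0 1;0 0 0.0025 0 0 0 1;0 0 0.0025 0 0 0 1;0 0 0 0 0 0 1")

```text
clock: 5.25
ee_pos: [0.5699, -0.09, 0.2535]
ee_rot: [-1.317, -2.852, -0.001]
contact_force: [-0.9, 1.9, 3.0]
opening: 0.005
grip_force: 1.2
```

send_rows(plan="0 0 0.002 0 0 0 1;0 0 0.002 0 0 0 1;0 0 0.002 0 0 0 1;0 0 0.002 0 0 0 1;0 0 0.002 0 0 0 1;0 0 0.002 0 0 0 1;0 0 0.002 0 0 0 1;0 0 0.002 0 0 0 1;0 0 0 0 0 0 1")

```text
clock: 6.15
ee_pos: [0.5698, -0.0911, 0.2371]
ee_rot: [-1.319, -2.851, 0.001]
contact_force: [-0.0, -1.2, 0.3]
opening: 0.002
grip_force: 0.1
```

send_rows(plan="0 0 0.0015 0 0 0 1;0 0 0.0015 0 0 0 1;0 0 0.0015 0 0 0 1;0 0 0.0015 0 0 0 1;0 0 0 0 0 0 1")

```text
clock: 6.65
ee_pos: [0.5698, -0.0908, 0.2312]
ee_rot: [-1.318, -2.851, 0.0]
contact_force: [0.8, 0.8, -0.9]
opening: 0.006
grip_force: 0.0
```

send_rows(plan="0 0 0.001 0 0 0 1;0 0 0.001 0 0 0 1;0 0 0 0 0 0 1")

```text
clock: 6.95
ee_pos: [0.5699, -0.0908, 0.2303]
ee_rot: [1.318, 2.851, -0.001]
contact_force: [-2.3, 0.0, 5.0]
opening: 0.004
grip_force: 2.5
```

send_rows(plan="0 0 0.001 0 0 0 1;0 0 0.001 0 0 0 1;0 0 0 0 0 0 1;0 0 0 0 0 0 1")

```text
clock: 7.35
ee_pos: [0.57, -0.0908, 0.23]
ee_rot: [1.318, 2.85, -0.001]
contact_force: [-5.2, 0.0, 13.1]
opening: 0.009
grip_force: 6.4
```

The lever is on its stop: z holds at 0.230 while the force rises. Lifting straight out now.

send_rows(plan="0 0 -0.002 0 0 0 1;0 0 -0.004 0 0 0 1;0 0 -0.008 0 0 0 1;0 0 -0.015 0 0 0 1;0 0 -0.025 0 0 0 1;0 0 -0.03 0 0 0 1;0 0 -0.03 0 0 0 1;-0.01 -0.04 0 0 0 0 1;-0.01 -0.04 0 0 0 0 1;0 -0.04 0 0 0 0 1;0 0 0 0 0 0 1")

```text
clock: 8.45
ee_pos: [0.488, -0.1895, 0.3427]
ee_rot: [1.332, 2.844, -0.006]
contact_force: [-0.6, -0.0, -1.2]
opening: 0.006
grip_force: 0.0
```

```bash
python3 - <<'E'
from workcell import r
import cv2,numpy as np
o=r.get_obs();print(o["ee_pos"],o["contact_force"],o["clock"])
w=r.camera("wrist")["pixels"];t=r.camera("top")["pixels"];s=r.camera("side")["pixels"]
a=cv2.resize(t[125:260,280:415],(400,400),interpolation=2);b=cv2.resize(s[140:260,255:375],(400,400),interpolation=2)
cv2.imwrite("pics/after.png",np.hstack([a,b])[:,:,::-1]);cv2.imwrite("pics/w2.png",w[:,:,::-1])
E
```

```text
[ 0.48803395 -0.18945171  0.34274998] [-0.62851304 -0.02688764 -1.18422172] 8.45
```

View pics/after.png

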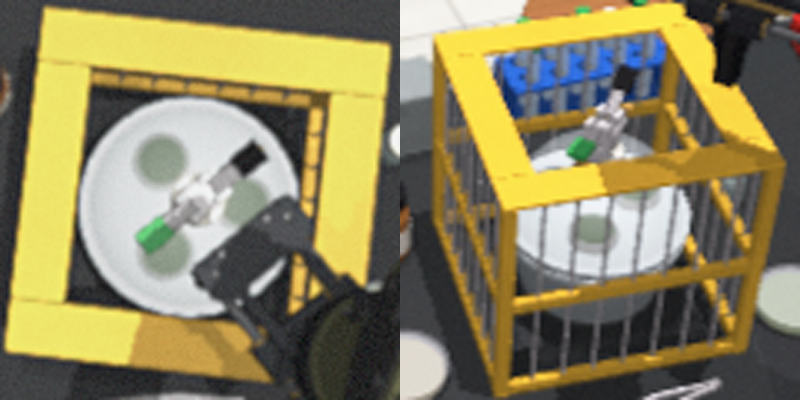

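View pics/w2.png

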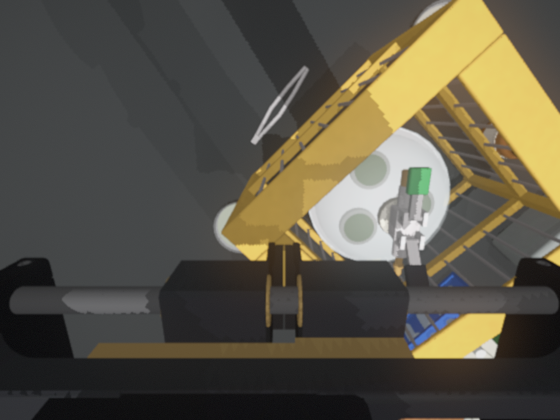

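After the press, the top crop has the green pad at (152,235), further out and lying flat. The black pad is unchanged at (250,155), and the hand is clear. I'll check the numbers before handing in.

```bash
python3 - <<'E'
from workcell import r
import cv2,numpy as np
from h import *
c=r.camera("top");h=cv2.cvtColor(c["pixels"],cv2.COLOR_RGB2HSV).astype(int)
m=(h[...,0]>45)&(h[...,0]<80)&(h[...,1]>120);m[:150]=0;m[240:]=0;m[:,:300]=0;m[:,395:]=0
G=onz(c,big(m)[1],.216)[:2]
b=h[...,2]<60;k=np.zeros_like(b);k[170:190,354:374]=1;B=onz(c,big(b&k)[1],.239)[:2]
d=np.linalg.norm(G-B);print(G,B,"sep",d)
o=r.get_obs();print(o["joint_vel"].round(3))
if d>.088: print(r.job_done())
E
```

```text
[ 0.57122438 -0.09140516] [ 0.62844914 -0.16039639] sep 0.08963517306390334
[-0.013  0.009 -0.01   0.002  0.004 -0.     0.002]
the job is handed in; nothing more can be done
None
```

The green vent lever is pressed to its stop and lies flat, the black lever still stands, the hand is clear of the guard, and the job is handed in; no verdict came back.

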